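Level the fixture plate on the workshop bench

TASK

Gently lay the blue spirit level lengthwise on the white strip of the grey steel fixture plate and let go of it there without dropping it, then turn the red wing knob of the plate's levelling screw until the bubble sits centred between the two black rings. Then press straight down on the level's orange thumb pad with a gentle, steady push of about 10 newtons and finish like that, still pressing, with the bubble still centred. Leave the wrench, the grease jar and the bearing ring where they are.

Things in the scene. Friction and masses are not known exactly. Their poses are not given: they have to be found in the camera images.
- level_center (a point): Blue spirit level, a bar 200 mm long (its x axis), 26 mm wide (y) and 36 mm high, with black ends, about 0.37 kg, lying upright on the bench at the start. This point is its centre, 18 mm above its underside. Grasp it across its 26 mm width near the middle. Either way round on the plate is right.
- level_pad (a point): Centre of the top face of the orange thumb pad on the level, 64 x 24 mm, 50 mm from the level's middle on its -x side, 48 mm above the level's underside. It is sprung: it gives 1 mm per 2.5 N of push, at most 6 mm.
- bubble (a joint): Where the bubble stands in the vial, in m from the middle between the rings, positive towards the level's +x (vial) end, 0 = centred; stops at +-0.033. It moves towards the higher end: 1.2 m per rad of slope, that is about 9.6 mm per rad of knob turn once the level lies lengthwise on the plate. It takes about 1 s to settle.
- plate_top (a point): Centre of the white strip (60 x 240 mm, the place for the level) on the grey steel plate's top, about 68 mm above the bench (a few mm lower at the start). The plate is 110 mm wide (x axis of this point), 365 mm long (y axis), 18 mm thick; z is up out of it. It is hinged at its -y end, 120 mm from this point; at its +y end, 200 mm from this point, is the levelling screw.
- knob_grip (a point): Grip point of the red wing knob on the levelling screw, on its axis, 34 mm above the plate's top. The wing is 56 mm long (x axis of this point), 14 mm thick (y) and 34 mm high: its top is 14 mm above this point, its foot 20 mm below. z is up. Turning it clockwise seen from above raises this end of the plate, knob included, by 2.6 mm per rad.
- wrench_center (a point): Steel wrench about 180 mm long lying on the bench along its x axis; a bystander. The point is near its middle.
- jar_center (a point): Yellow grease jar with a red lid, 60 mm in diameter, 80 mm high, standing; a bystander. The point is half-way up.
- bearing_center (a point): Steel bearing ring, 72 mm in diameter, 20 mm high, lying flat; a bystander. The point is its centre, half-way up.
- level: The same level; origin at the centre of its underside, axes as above. In the +x half of its top lies the green vial (88 mm long along x, centred 46 mm from the middle, its top 44 mm above the underside) with the white bubble, 21.6 mm long, and two black rings 31 mm apart.
- plate: The same plate; origin on the hinge, at the plate's underside, y along the plate towards the knob. It sits on a fixed green base 130 mm wide. The knob end is too low at the start, by a slope of 0.011 to 0.023 rad.
- knob: The wing knob itself; origin on the screw's axis, 28 mm below the grip point; x along the wing. Anticlockwise lowers the plate. It takes about 0.15 N m and stays where it is left. 1.4 to 2.8 rad clockwise are needed, so it usually takes two grasps.
Things that resemble listed ones, but are neither listed nor needed, are in the scene too. Of the things that look like the level, take the one that is farthest from the robot's base at the start.

How it is judged (in metres and radians):
On the way, in this order (a step that is already met when the one before it is completed fails the run):
1. the level lies lengthwise on the plate's white strip and has been let go (x of level_center in the frame of plate_top between -0.025 and 0.025 m and y of level_center in the frame of plate_top between -0.04 and 0.04 m and z of level_center in the frame of plate_top between 0.012 and 0.024 m and angle between the x axis of level_center and the y axis of plate_top, either way round below 0.15 rad and contact force between level and plate above 1 N and contact force between the fingers and level below 0.1 N), for 0.2 s.
2. the knob has been turned until the bubble is centred and the plate is level (x of level_center in the frame of plate_top between -0.025 and 0.025 m and y of level_center in the frame of plate_top between -0.04 and 0.04 m and z of level_center in the frame of plate_top between 0.012 and 0.024 m and angle between the x axis of level_center and the y axis of plate_top, either way round below 0.15 rad and contact force between level and plate above 1 N and value of joint bubble between -0.0045 and 0.0045 m and angle between plate_top's own z axis and vertical below 0.006 rad), for 0.3 s.
At the end, for the whole second after the job is handed in: Level on the plate, centre within 25 mm across and 40 mm along of the strip's centre, within 0.15 rad of its length; bubble within 4.5 mm of the middle, plate within 0.006 rad of level; fingers press the level with 5 to 25 N, level bears on plate with over 7.5 N, knob free (all of step 2 and contact force between the fingers and level between 5 and 25 N and contact force between level and plate above 7.5 N and contact force between the fingers and knob below 0.1 N); the arm keeps its last pose, push and grip.
It fails at once if the wrench, grease jar or bearing ring is moved more than 25 mm (distance of any of wrench_center, jar_center, bearing_center from where it was at the start of the episode above 0.025 m).
It fails at once if the level is dropped (falls free at over 0.6 m/s, as from about 20 mm) (contact force between the fingers and level below 0.1 N and linear speed of level above 0.6 m/s).
It also fails if it takes over 64 s, if anything falls off the work surface, if the arm or the gripper's body presses on something with over 40 N, if the wrist force passes 120 N, or if a joint passes its speed limit or range.

ROBOT

A 7-joint arm with a two-finger parallel gripper is mounted at the origin on the work surface. World frame = base frame: x ahead of the robot, y to its left, z up, the work surface at z = 0. Lengths are in mm, angles in rad, forces in N, time in s.
With the tool pointing down it reaches from about 400 to 875 mm from the base axis. Payload 6.5 kg.
Tool frame: the origin (TCP) lies on the centre line of the jaws, within the pads' length; the fingertips stand 25 mm ahead of it and the grasp point (between the pads) lies 6 mm ahead of it; y points along the fingers, x is the direction in which the jaws open and shut, and the axes are right-handed (so a half turn about y gives the same grasp; the last joint's range is limited). The gripper opens to 88 mm and grips with 3 to 60 N. Pads are 18 mm wide; open, the fingers measure 123 mm over their backs; the gripper's body (75 mm by 187 mm) begins 45 mm behind the grasp point.
Start: joints at [1.277, 0.536, -0.004, 1.538, 0.003, 1.067, -0.071], TCP at [146.79, -633.201, 263.716] pointing down, gripper open.
Joint ranges: [-2.7, 2.7], [-0.37, 2.16], [-1.27, 1.26], [0.24, 2.4], [-1.31, 4.45], [0.19, 1.91], [-2.76, 2.76]. Speed limits (rad/s): [2.39, 2.39, 3.14, 3.14, 3.14, 3.14, 3.14].

INTERFACE

Orientations are given as a 3x3 rotation matrix whose columns are the frame's x, y, z axes.
In Python, from rig import bot gives the robot as it stands. The module is installed in compiled form; this text tells all that it offers.
- The arm moves only by the shell command python3 -m jog 'ROWS' [FORCE]. ROWS is JSON, a list of rows, each an object with "linear": the shift along the tool's x, y, z in mm, a list of three; "spin": the turn about the tool's y in rad; "hand": the opening in per cent of the stroke, from 0 (shut) to 100 (fully open). In form: [{"linear": [tx, ty, tz], "spin": spin, "hand": hand}, ...]. A call has 1 to 20 rows; each row is the pose to reach, as a shift and turn from the pose commanded when the call began, along the tool's axes at that moment; what a row does not reach only later rows make up. A row lasts 1/12 s, in which the tool goes at most 41.7 mm and 7.16 degrees, less where a joint would pass 70% of its speed; a pose out of reach is approached as far as the arm can. A call with a gripper value outside its range is refused whole. The fingers move at their own pace and stop on an object; FORCE is the grip in N (left out, the last holds). Time passes only in rows, so rows that repeat a pose let the fingers close. It gives the time, the measured TCP pose, the force and the opening at its end, in the units of the state.
- bot.read_state(): the state, without advancing time (a new reading comes with each control period).
- bot.camera(name): name is "scene" or "top" or "wrist"; returns the picture (420x560x3 uint8, blue, green, red); there is no depth.
- bot.camera_params(name): a dict with "vertical_fov" (degrees; the focal length in pixels is half the picture's height over the tangent of half this angle, whatever the lens; pixels are square), "cx", "cy" (the principal point, pixels), "view" (4x4, takes a point from world to camera coordinates). Camera axes: x right, y up, looking along -z (the intrinsics and any distortion apply to the point x, -y, -z); pixel columns grow to the right and rows downward; lengths in mm; the calibration is good to about 2 mm. A picture is of the moment at which its call begins: read the wrist's pose just before it. camera_params takes no time and is no camera call; for the wrist camera it gives the pose at the moment of the call.
- bot.finish_job(): hands the job in, once; it reports no verdict.
The state is a dict: "t": time; "qpos": joint angles; "qvel": joint speeds; "joint_efforts": joint torques, N m; "ee_pos": TCP position; "tcp_rot": TCP orientation; "ft_force": force on the tool from outside, world axes, zero at the start; "moment": the same for the moment, N m; "finger_gap": finger opening in mm.
Only numpy, scipy, OpenCV 4.12 (cv2) and the standard library are available. Lean on these libraries where they do the work, as an engineer would, in place of code of your own. Each camera call takes 0.05 s, during which the arm holds its last target.

## Working session

There is one attempt and no reset: what is moved stays moved. The work goes in short steps, Python scripts to look and compute and a shell command to move; the robot and the scene stay as the last step left them, time stands still between calls to the robot, and variables do not carry over. Pictures are saved under pics/ and viewed, and the job is handed in when it is done.

```bash
mkdir -p pics; ls
python3 - <<'E'
from rig import bot
import cv2,numpy as np
s=bot.read_state()
for k,v in s.items(): print(k,np.round(v,3).tolist())
for n in("scene","top","wrist"):
    p=bot.camera_params(n); print(n,{k:np.round(v,3).tolist() for k,v in p.items()})
    cv2.imwrite(f"pics/{n}0.png",bot.camera(n))
E
```

```text
pics
t 0.0
qpos [1.277, 0.537, -0.004, 1.539, 0.003, 1.067, -0.071]
qvel [-0.001, 0.0, 0.001, -0.001, 0.002, -0.0, 0.002]
joint_efforts [0.001, -57.098, 0.99, -25.161, -0.057, 0.018, 0.0]
ee_pos [146.654, -632.669, 262.834]
tcp_rot [[0.226, -0.001, 0.974], [-0.974, 0.002, 0.226], [-0.002, -1.0, -0.0]]
ft_force [0.017, -0.003, -0.465]
moment [0.004, -0.018, -0.034]
finger_gap 88.319
scene {'vertical_fov': 46.655, 'cx': 285.081, 'cy': 213.709, 'view': [[0.749, 0.662, -0.001, -420.489], [-0.369, 0.419, 0.83, 101.196], [0.55, -0.621, 0.558, -1643.171], [0.0, 0.0, 0.0, 1.0]]}
top {'vertical_fov': 57.101, 'cx': 282.364, 'cy': 212.456, 'view': [[0.017, -1.0, -0.026, 22.949], [0.984, 0.012, 0.178, -567.181], [-0.178, -0.029, 0.984, -900.313], [0.0, 0.0, 0.0, 1.0]]}
wrist {'vertical_fov': 60.855, 'cx': 278.134, 'cy': 207.772, 'view': [[0.227, -0.974, -0.001, -649.374], [0.927, 0.216, -0.308, 42.355], [0.3, 0.069, 0.951, -390.988], [0.0, 0.0, 0.0, 1.0]]}
```

View pics/scene0.png

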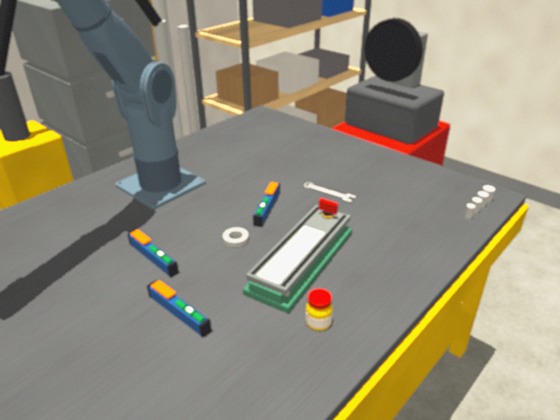

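View pics/top0.png

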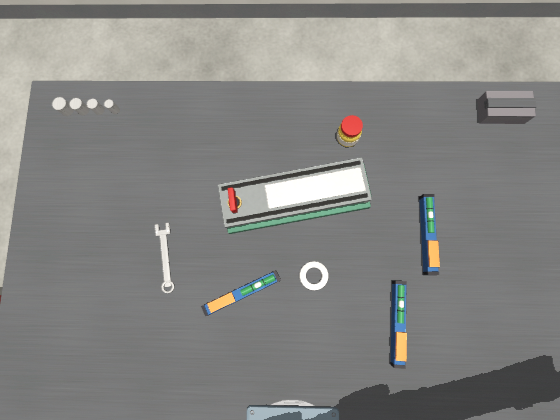

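View pics/wrist0.png

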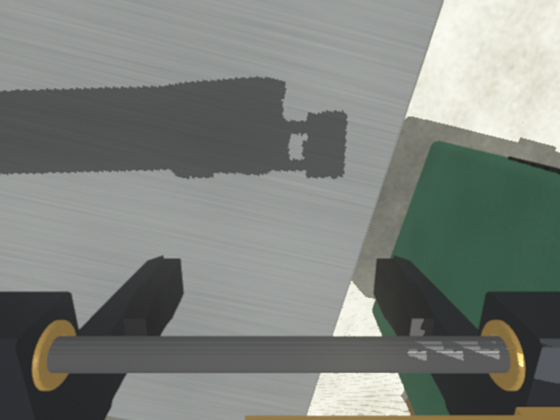

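The top view shows three level-like bars: A (241,293), B (400,323) and C (430,234). C looks farthest from the base, which sits at about (292,415). I'll measure all three.

```bash
cat > h.py <<'E'
import numpy as np,cv2
from rig import bot
def K(p,h=420):
    f=h/2/np.tan(np.radians(p["vertical_fov"])/2); return f,p["cx"],p["cy"]
def ray(p,uv):
    f,cx,cy=K(p);V=np.array(p["view"]);R=V[:3,:3];o=-R.T@V[:3,3]
    d=R.T@np.array([(uv[0]-cx)/f,-(uv[1]-cy)/f,-1.]);return o,d/np.linalg.norm(d)
def onz(p,uv,z):
    o,d=ray(p,uv);return o+d*(z-o[2])/d[2]
def tri(p1,u1,p2,u2):
    o1,d1=ray(p1,u1);o2,d2=ray(p2,u2)
    A=np.stack([d1,-d2],1);t=np.linalg.lstsq(A,o2-o1,rcond=None)[0]
    a=o1+t[0]*d1;b=o2+t[1]*d2;return (a+b)/2,np.linalg.norm(a-b)
def proj(p,X):
    f,cx,cy=K(p);V=np.array(p["view"]);c=V[:3,:3]@X+V[:3,3];return cx-f*c[0]/c[2],cy+f*c[1]/c[2]
def blobs(img,lo,hi,amin=20):
    m=cv2.inRange(cv2.cvtColor(img,cv2.COLOR_BGR2HSV),lo,hi)
    cs,_=cv2.findContours(m,cv2.RETR_EXTERNAL,cv2.CHAIN_APPROX_NONE)
    r=[]
    for c in cs:
        a=cv2.contourArea(c)
        if a>amin:
            M=cv2.moments(c);r.append((a,(M['m10']/a,M['m01']/a),cv2.minAreaRect(c)))
    return r
E
python3 - <<'E'
from h import *
for n in("top","scene"):
    im=cv2.imread(f"pics/{n}0.png");p=bot.camera_params(n)
    print(n,"origin",np.round(proj(p,np.zeros(3)),1))
    for nm,lo,hi,z in(("orange",(8,150,120),(20,255,255),48),("green",(55,100,60),(75,255,255),44),("blue",(100,120,50),(120,255,255),36),("red",(0,180,80),(4,255,255),100),("white",(0,0,215),(180,30,255),66)):
        for a,c,r in blobs(im,lo,hi):
            print(nm,a,np.round(c,1),"xyz",np.round(onz(p,c,z),1), [np.round(x,1).tolist() for x in r])
im=cv2.imread("pics/top0.png")
cv2.imwrite("pics/crop1.png",cv2.resize(im[150:380,190:460],None,fx=2.9,fy=2.6,interpolation=cv2.INTER_CUBIC)[:600,:800])
E
```

```text
top origin [292.2 455.6]
green 65.0 [400.5 315.3] xyz [ 325.6 -250.8   44. ] [[400.5, 314.0], [5.0, 16.0], 0.0]
green 54.5 [400.5 290.5] xyz [ 382.8 -252.8   44. ] [[400.5, 290.5], [11.0, 5.0], 90.0]
green 67.5 [247.5 289.4] xyz [379.3 112.1  44. ] [[248.3, 289.1], [5.8, 15.7], 63.4]
green 66.0 [267.3 279.9] xyz [402.5  65.   44. ] [[267.2, 280.0], [6.0, 14.0], 66.0]
green 120.5 [429.8 215.8] xyz [ 564.  -331.1   44. ] [[429.8, 215.0], [34.4, 5.9], 86.6]
blue 407.5 [395.4 322.8] xyz [ 307.6 -240.3   36. ] [[398.0, 324.0], [80.0, 14.0], 90.0]
blue 153.5 [248.  289.3] xyz [379.2 111.7  36. ] [[254.1, 286.2], [10.9, 45.5], 64.3]
blue 431.5 [425.2 234.7] xyz [ 518.3 -320.4   36. ] [[428.2, 233.8], [74.1, 14.5], 87.0]
white 591.5 [313.6 275.4] xyz [414.5 -45.4  66. ] [[313.5, 275.5], [27.0, 27.0], 90.0]
white 383.5 [165.  260.2] xyz [444.6 309.6  66. ] [[165.3, 257.7], [68.8, 13.6], 83.6]
white 2234.0 [314.4 187.4] xyz [627.3 -46.9  66. ] [[314.6, 187.4], [24.4, 98.8], 79.2]
white 36.5 [108.4 103.2] xyz [846.3 486.2  66. ] [[108.3, 103.3], [6.4, 7.1], 45.0]
white 55.5 [ 91.8 103.1] xyz [8
[... 2174 characters left out ...]
.9], 56.3]
white 29.0 [531.2 233.7] xyz [1054.   429.9   66. ] [[531.4, 234.7], [13.0, 6.3], 26.6]
white 285.5 [235.  234.7] xyz [467.  -93.6  66. ] [[235.0, 234.5], [15.0, 24.0], 90.0]
white 1530.0 [290.4 254.6] xyz [632.2 -59.8  66. ] [[291.6, 254.1], [23.5, 78.3], 44.1]
white 22.0 [550.2 222.3] xyz [1074.7  518.5   66. ] [[551.0, 222.0], [4.0, 8.0], 90.0]
white 23.0 [470.3 205.2] xyz [873.6 455.9  66. ] [[470.5, 205.0], [4.0, 7.0], 90.0]
white 32.0 [476.7 199.5] xyz [874.5 498.3  66. ] [[476.5, 199.5], [5.0, 9.0], 90.0]
white 89.5 [485.9 190.4] xyz [874.  566.3  66. ] [[485.5, 190.5], [10.1, 16.1], 50.2]
white 144.5 [331.4 192. ] xyz [527.8 249.1  66. ] [[329.1, 191.8], [50.7, 7.1], 15.8]
```

View pics/crop1.png

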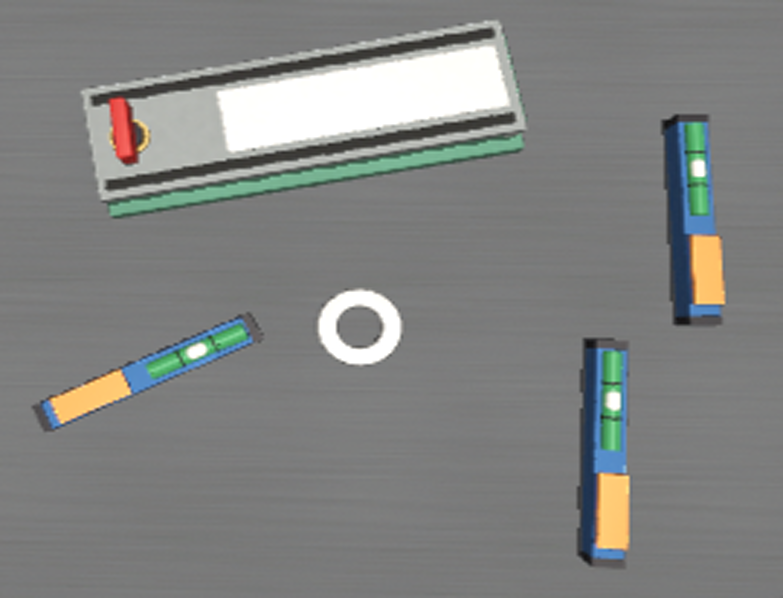

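Candidates in the top view: A (241,293) is about 385 mm from the base, B (400,323) about 400 mm, and C (430,234) about 625 mm. C fits because it is farthest, and the enlarged crop confirms blue body, green vial and orange pad. Next I'll measure C and the plate.

Run:
```python
from h import *
P={n:bot.camera_params(n) for n in("top","scene","wrist")}
I={n:cv2.imread(f"pics/{n}0.png") for n in("top","scene")}
for n in P:
    V=P[n]["view"];print(n,"cam at",np.round(-np.array(V)[:3,:3].T@np.array(V)[:3,3],1))
for n in I:
    for a,c,r in blobs(I[n],(9,100,140),(22,255,255),40): print(n,"orange",a,np.round(c,1),np.round(onz(P[n],c,48),1),[np.round(x,1).tolist() for x in r])
t=blobs(I["top"],(0,170,80),(6,255,255),20)
for a,c,r in t: print("red",a,np.round(c,1),np.round(onz(P["top"],c,109),1),np.round([onz(P["top"],q,109)[:2] for q in cv2.boxPoints(r)],1).tolist())
for n in I:
  for a,c,r in blobs(I[n],(0,0,200),(180,40,255),1400):
    print(n,"strip",a,np.round(c,1),np.round([onz(P[n],q,66)[:2] for q in cv2.boxPoints(r)],1).tolist(),np.round(onz(P[n],c,66),1))
for n,u in(("top",(314,276)),("scene",(235,236.5))): print("ring",np.round(onz(P[n],u,18),1))
print("jar tri",tri(P["top"],(351,126),P["scene"],(319.4,298)))
```

```text
top cam at [397.8   3.9 987.2]
scene cam at [1256.2 -784.2  833. ]
wrist cam at [ 225.2 -614.8  384.5]
top orange 279.5 [401.  346.1] [ 256.9 -248.2   48. ] [[401.0, 346.5], [29.0, 10.0], 90.0]
top orange 234.5 [221.  301.9] [349. 174.  48.] [[220.9, 301.9], [10.1, 26.7], 64.5]
top orange 248.5 [433.4 253.4] [ 471.6 -333.4   48. ] [[433.5, 253.0], [26.0, 11.0], 90.0]
scene orange 203.5 [163.1 288.7] [ 476.7 -337.1   48. ] [[162.9, 288.6], [24.7, 10.3], 36.0]
scene orange 144.0 [140.1 236.1] [ 260.7 -251.5   48. ] [[140.0, 236.0], [20.8, 8.8], 36.9]
scene orange 90.0 [497.8 262.6] [1029.2  277.    48. ] [[489.5, 286.7], [20.7, 176.6], 29.8]
scene orange 84.5 [270.9 187.6] [352.4 169.3  48. ] [[270.7, 187.6], [8.0, 13.9], 26.6]
scene orange 239.5 [224.  103.8] [-283.4  554.5   48. ] [[223.6, 102.4], [42.3, 16.0], 19.3]
scene orange 744.0 [308.8  89.9] [-116.  932.   48.] [[311.5, 88.1], [16.2, 104.1], 71.1]
scene orange 612.0 [223.   34.6] [-1167.3  1357.9    48. ] [[220.0, 38.6], [25.3, 45.3], 76.3]
scene orange 1077.0 [286.9  28.8] [-961.8 1740.8   48. ] [[307.0, 27.7], [27.3, 118.7]
[... 166 characters left out ...]
94.5, -108.2], [794.7, -156.2], [743.9, -155.2], [743.6, -107.6]]
top strip 2296.5 [314.5 187.5] [[633.4, 78.2], [682.3, -161.7], [621.4, -171.5], [573.2, 65.6]] [627.3 -47.1  66. ]
scene strip 1714.0 [292.6 252.6] [[620.0, -174.1], [542.9, 163.7], [630.8, 132.1], [689.7, -186.8]] [631.  -50.1  66. ]
scene strip 14942.0 [521.1 327.8] [[1138.7, -218.5], [816.5, 450.7], [1055.3, 661.1], [1278.9, -94.7]] [1153.8   75.    66. ]
scene strip 21305.0 [492.5  82.4] [[-1036.6, 2845.1], [112.7, 3847.5], [1042.9, 703.0], [615.2, 326.3]] [ 499.9 1541.2   66. ]
ring [414.  -48.9  18. ]
ring [423.8 -56.3  18. ]
jar tri (array([ 785.41856465, -137.74037574,   70.39599841]), np.float64(0.04947116205674607))
```

```bash
python3 -m jog '[{"linear":[-208,83,432],"spin":0.23,"hand":60},{"linear":[-208,83,432],"spin":0.23,"hand":60},{"linear":[-208,83,432],"spin":0.23,"hand":60},{"linear":[-208,83,432],"spin":0.23,"hand":60},{"linear":[-208,83,432],"spin":0.23,"hand":60},{"linear":[-208,83,432],"spin":0.23,"hand":60},{"linear":[-208,83,432],"spin":0.23,"hand":60},{"linear":[-208,83,432],"spin":0.23,"hand":60},{"linear":[-208,83,432],"spin":0.23,"hand":60},{"linear":[-208,83,432],"spin":0.23,"hand":60},{"linear":[-208,83,432],"spin":0.23,"hand":60},{"linear":[-208,83,432],"spin":0.23,"hand":60},{"linear":[-208,83,432],"spin":0.23,"hand":60},{"linear":[-208,83,432],"spin":0.23,"hand":60},{"linear":[-208,83,432],"spin":0.23,"hand":60},{"linear":[-208,83,432],"spin":0.23,"hand":60}]'
python3 - <<'E'
from h import *
p=bot.camera_params("wrist");im=bot.camera("wrist");cv2.imwrite("pics/w1.png",im)
s=bot.read_state();print(s["t"],np.round(s["ee_pos"],1),np.round(s["tcp_rot"],3).tolist(),np.round(s["qpos"],2))
for nm,lo,hi,z in(("orange",(9,100,120),(22,255,255),48),("green",(55,100,40),(80,255,255),44),("blue",(100,120,50),(120,255,255),36)):
  for a,c,r in blobs(im,lo,hi,300): print(nm,a,np.round(c,1),np.round(onz(p,c,z),1),np.round([onz(p,q,z)[:2] for q in cv2.boxPoints(r)],1).tolist())
E
```

```text
t: 1.48
ee_pos: [519.2, -334.8, 180.8]
tcp_rot: [[-0.005, -0.001, 1.0], [-1.0, -0.001, -0.005], [0.001, -1.0, -0.001]]
ft_force: [0.8, -0.9, 0.2]
finger_gap: 53.2
1.5333 [ 519.2 -334.8  180.9] [[-0.005, -0.001, 1.0], [-1.0, -0.001, -0.005], [0.001, -1.0, -0.001]] [ 0.53  0.58 -0.04  1.69  0.03  0.87 -1.1 ]
orange 2310.0 [426.3 414.6] [ 316.7 -470.6   48. ] [[327.0, -223.8], [325.0, -590.7], [310.8, -594.1], [312.8, -222.3]]
orange 918.0 [428.8 355.7] [ 382.6 -464.6   48. ] [[417.5, -443.9], [420.6, -464.6], [346.6, -482.4], [343.0, -460.1]]
orange 921.0 [127.5 355.9] [ 383.7 -204.5   48. ] [[348.1, -186.4], [421.9, -204.5], [418.7, -225.2], [344.4, -208.5]]
green 372.5 [192.9 400.5] [ 330.2 -255.9   44. ] [[361.5, -250.4], [361.5, -264.6], [314.2, -261.3], [314.2, -246.3]]
green 636.5 [278.1 176.6] [ 540.3 -335.1   44. ] [[552.7, -327.8], [552.7, -342.3], [526.2, -342.5], [526.3, -327.4]]
green 809.0 [277.8 136.4] [ 569.6 -335.    44. ] [[583.8, -327.5], [583.7, -342.2], [554.9, -342.3], [554.9, -327.1]]
green 693.0 [276.9  92.6] [ 599.4 -334.5   44. ] [[612.7, -327.9], [612.6, -341.4], [585.8, -341.5], [585.8, -327.5]]
blue 1210.0 [277.6 120.7] [ 580.  -334.9   36. ] [[615.7, -322.1], [615.6, -347.1], [528.7, -348.0], [528.8, -320.3]]
```

View pics/w1.png

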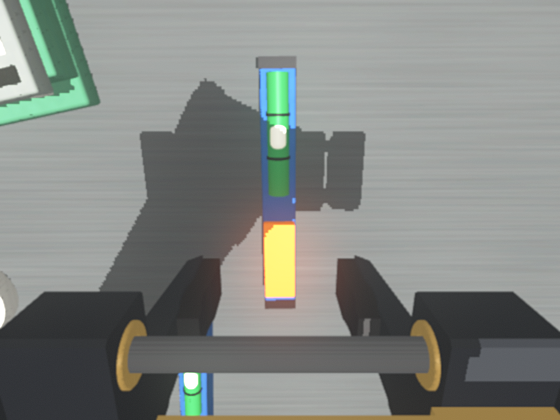

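C lies along world x, with the vial at rows 70–195 and the pad at rows 222–298, column 278. Its centre is about (523,−335). Grasping now.

```bash
python3 -m jog '[{"linear":[0,40,3],"spin":0,"hand":60},{"linear":[0,80,3],"spin":0,"hand":60},{"linear":[0,115,3],"spin":0,"hand":60},{"linear":[0,140,3],"spin":0,"hand":60},{"linear":[0,150,3],"spin":0,"hand":60},{"linear":[0,150,3],"spin":0,"hand":60},{"linear":[0,150,3],"spin":0,"hand":10},{"linear":[0,150,3],"spin":0,"hand":10},{"linear":[0,150,3],"spin":0,"hand":10},{"linear":[0,150,3],"spin":0,"hand":10},{"linear":[0,150,3],"spin":0,"hand":10},{"linear":[0,150,3],"spin":0,"hand":10}]' 30
```

```text
t: 2.53
ee_pos: [524.6, -334.1, 32.4]
tcp_rot: [[-0.002, 0.002, 1.0], [-1.0, -0.002, -0.002], [0.002, -1.0, 0.002]]
ft_force: [-0.3, -0.7, 7.2]
finger_gap: 25.7
```

```bash
python3 -m jog '[{"linear":[0,-20,0],"spin":0,"hand":10},{"linear":[0,-60,0],"spin":0,"hand":10},{"linear":[0,-100,0],"spin":0,"hand":10},{"linear":[0,-130,0],"spin":0,"hand":10},{"linear":[-20,-130,7],"spin":-0.12,"hand":10},{"linear":[-40,-130,14],"spin":-0.24,"hand":10},{"linear":[-60,-130,21],"spin":-0.36,"hand":10},{"linear":[-80,-130,28],"spin":-0.48,"hand":10},{"linear":[-100,-130,35],"spin":-0.6,"hand":10},{"linear":[-120,-130,42],"spin":-0.72,"hand":10},{"linear":[-140,-130,50],"spin":-0.84,"hand":10},{"linear":[-160,-130,57],"spin":-0.96,"hand":10},{"linear":[-180,-130,64],"spin":-1.08,"hand":10},{"linear":[-200,-130,71],"spin":-1.2,"hand":10},{"linear":[-220,-130,78],"spin":-1.32,"hand":10},{"linear":[-240,-130,86],"spin":-1.44,"hand":10},{"linear":[-260,-130,94],"spin":-1.56,"hand":10},{"linear":[-275,-130,100],"spin":-1.67,"hand":10},{"linear":[-286,-130,104],"spin":-1.77,"hand":10},{"linear":[-286,-130,104],"spin":-1.77,"hand":10}]'
python3 - <<'E'
from h import *
p=bot.camera_params("wrist");im=bot.camera("wrist");cv2.imwrite("pics/w2.png",im)
s=bot.read_state();print(s["t"],np.round(s["ee_pos"],1),np.round(s["tcp_rot"],3).tolist(),np.round(s["qpos"],2),s["finger_gap"])
cv2.imwrite("pics/t2.png",bot.camera("top"))
E
```

```text
t: 4.2
ee_pos: [628.3, -43.5, 160.5]
tcp_rot: [[0.979, -0.0, -0.203], [0.203, 0.003, 0.979], [0.0, -1.0, 0.003]]
ft_force: [-0.5, 1.2, -3.0]
finger_gap: 25.5
4.25 [627.9 -45.8 160.4] [[0.981, -0.001, -0.196], [0.196, 0.001, 0.981], [-0.001, -1.0, 0.001]] [ 0.34  0.68 -0.49  1.65  0.38  0.91 -0.1 ] 25.788535933843544
```

View pics/w2.png

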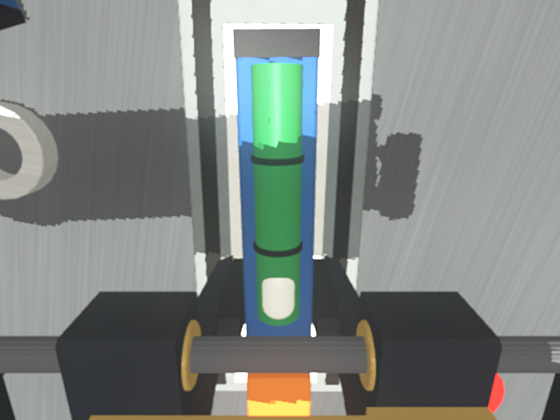

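The level is held square over the plate. The strip's far-end corners are about (223,24) and (333,24), and its sides are about (227,200) and (329,200). I'll turn those into world coordinates.

Run:
```python
from h import *
p=bot.camera_params("wrist");im=cv2.imread("pics/w2.png")
g=im.astype(int)
for r in (26,100,180,220): print(r,[(c,tuple(g[r,c])) for c in list(range(214,244,3))+list(range(314,342,3))])
for u in((223,25),(333,25),(180,10),(376,10)): print(u,np.round(onz(p,u,65),1))
c=(onz(p,(223,25),65)+onz(p,(333,25),65))/2
s=bot.read_state();R=np.array(s["tcp_rot"]);t=np.array(s["ee_pos"])
print("end mid",c,"centre",c-120*np.array([-.2,.98,0]))
tt=cv2.imread("pics/t2.png");P=bot.camera_params("top")
```

```text
26 [(214, (np.int64(236), np.int64(241), np.int64(237))), (217, (np.int64(235), np.int64(241), np.int64(237))), (220, (np.int64(236), np.int64(241), np.int64(237))), (223, (np.int64(255), np.int64(255), np.int64(255))), (226, (np.int64(255), np.int64(255), np.int64(255))), (229, (np.int64(255), np.int64(255), np.int64(255))), (232, (np.int64(255), np.int64(255), np.int64(255))), (235, (np.int64(255), np.int64(255), np.int64(255))), (238, (np.int64(255), np.int64(255), np.int64(255))), (241, (np.int64(255), np.int64(255), np.int64(255))), (314, (np.int64(255), np.int64(255), np.int64(255))), (317, (np.int64(255), np.int64(255), np.int64(255))), (320, (np.int64(255), np.int64(255), np.int64(255))), (323, (np.int64(255), np.int64(255), np.int64(255))), (326, (np.int64(255), np.int64(255), np.int64(255))), (329, (np.int64(255), np.int64(255), np.int64(255))), (332, (np.int64(255), np.int64(255), np.int64(255))), (335, (np.int64(234), np.int64(241), np.int64(235))), (338, (np.int64(236), np.int64(242), np.int64(236))), (341, (np.int64(235), np.int64(242), np.int64(236)))]
100 [(214, (np.i
[... 2726 characters left out ...]
63))), (317, (np.int64(209), np.int64(222), np.int64(223))), (320, (np.int64(208), np.int64(220), np.int64(221))), (323, (np.int64(186), np.int64(198), np.int64(199))), (326, (np.int64(126), np.int64(133), np.int64(127))), (329, (np.int64(129), np.int64(135), np.int64(130))), (332, (np.int64(130), np.int64(135), np.int64(129))), (335, (np.int64(69), np.int64(72), np.int64(67))), (338, (np.int64(58), np.int64(61), np.int64(57))), (341, (np.int64(58), np.int64(61), np.int64(58)))]
(223, 25) [576.3  59.3  65. ]
(333, 25) [635.3  71.   65. ]
(180, 10) [552.4  62.1  65. ]
(376, 10) [656.3  82.6  65. ]
end mid [605.79546586  65.14645038  65.        ] centre [629.79546586 -52.45354962  65.        ]
```

```bash
python3 -m jog '[{"linear":[1,20,-2],"spin":0,"hand":10},{"linear":[1,40,-4],"spin":0,"hand":10},{"linear":[1,50,-4],"spin":0,"hand":10},{"linear":[1,56,-4],"spin":0,"hand":10},{"linear":[1,58,-4],"spin":0,"hand":10},{"linear":[1,58,-4],"spin":0,"hand":10},{"linear":[1,58,-4],"spin":0,"hand":10},{"linear":[1,58,-4],"spin":0,"hand":10}]'
python3 -m jog '[{"linear":[0,1,0],"spin":0,"hand":10},{"linear":[0,2,0],"spin":0,"hand":10},{"linear":[0,2,0],"spin":0,"hand":10},{"linear":[0,2,0],"spin":0,"hand":10}]'
```

```text
t: 4.97
ee_pos: [630.7, -50.9, 103.7]
tcp_rot: [[0.981, 0.002, -0.195], [0.195, -0.0, 0.981], [0.002, -1.0, -0.0]]
ft_force: [-0.5, 0.3, -4.7]
finger_gap: 26.0
t: 5.3
ee_pos: [630.1, -51.0, 100.8]
tcp_rot: [[0.981, 0.0, -0.196], [0.196, -0.0, 0.981], [0.0, -1.0, -0.0]]
ft_force: [0.1, -0.3, -4.5]
finger_gap: 25.5
```

```bash
python3 -m jog '[{"linear":[0,1,0],"spin":0,"hand":10},{"linear":[0,1.5,0],"spin":0,"hand":10},{"linear":[0,1.5,0],"spin":0,"hand":10},{"linear":[0,1.5,0],"spin":0,"hand":10}]'
python3 -m jog '[{"linear":[0,1,0],"spin":0,"hand":10},{"linear":[0,1.5,0],"spin":0,"hand":10},{"linear":[0,1.5,0],"spin":0,"hand":10},{"linear":[0,1.5,0],"spin":0,"hand":10}]'
```

```text
t: 5.63
ee_pos: [630.2, -50.9, 99.4]
tcp_rot: [[0.981, 0.0, -0.196], [0.196, 0.0, 0.981], [0.0, -1.0, -0.0]]
ft_force: [-1.0, 0.8, -2.1]
finger_gap: 25.7
t: 5.97
ee_pos: [630.3, -50.7, 98.2]
tcp_rot: [[0.981, 0.001, -0.196], [0.196, 0.0, 0.981], [0.001, -1.0, 0.0]]
ft_force: [-1.8, 1.6, 3.7]
finger_gap: 25.5
```

Contact: the load has moved onto the plate. Next I'll release, retreat upwards, and look.

```bash
python3 -m jog '[{"linear":[0,0,0],"spin":0,"hand":35},{"linear":[0,0,0],"spin":0,"hand":45},{"linear":[0,0,0],"spin":0,"hand":55},{"linear":[0,0,0],"spin":0,"hand":60},{"linear":[0,0,0],"spin":0,"hand":60},{"linear":[0,0,0],"spin":0,"hand":60},{"linear":[0,-15,0],"spin":0,"hand":60},{"linear":[0,-50,0],"spin":0,"hand":60},{"linear":[0,-90,0],"spin":0,"hand":60},{"linear":[0,-130,0],"spin":0,"hand":60},{"linear":[0,-150,0],"spin":0,"hand":60},{"linear":[0,-150,0],"spin":0,"hand":60},{"linear":[0,-150,0],"spin":0,"hand":60}]'
python3 - <<'E'
from h import *
p=bot.camera_params("wrist");im=bot.camera("wrist");cv2.imwrite("pics/w3.png",im)
s=bot.read_state();print(s["t"],np.round(s["ee_pos"],1),s["finger_gap"],s["qpos"].round(2))
cv2.imwrite("pics/t3.png",bot.camera("top"))
for a,c,r in blobs(im,(0,170,60),(6,255,255),100): print("red",a,np.round(c,1),np.round([onz(p,q,110)[:2] for q in cv2.boxPoints(r)],1).tolist())
im=cv2.imread("pics/t0.png") if 0 else cv2.imread("pics/top0.png");P=bot.camera_params("top")
cv2.imwrite("pics/k0.png",cv2.resize(im[170:240,200:300],None,fx=8,fy=8,interpolation=cv2.INTER_CUBIC))
E
```

```text
t: 7.05
ee_pos: [630.7, -51.0, 250.0]
tcp_rot: [[0.981, 0.003, -0.196], [0.196, -0.0, 0.981], [0.003, -1.0, -0.001]]
ft_force: [-0.9, -0.4, 0.3]
finger_gap: 52.6
7.1 [629.8 -51.1 248.1] 52.97252859776693 [ 0.38  0.58 -0.53  1.58  0.32  1.07 -0.04]
red 634.5 [412.2 292.3] [[739.7, -110.3], [756.0, -83.7], [778.8, -100.8], [762.6, -128.4]]
```

View pics/w3.png

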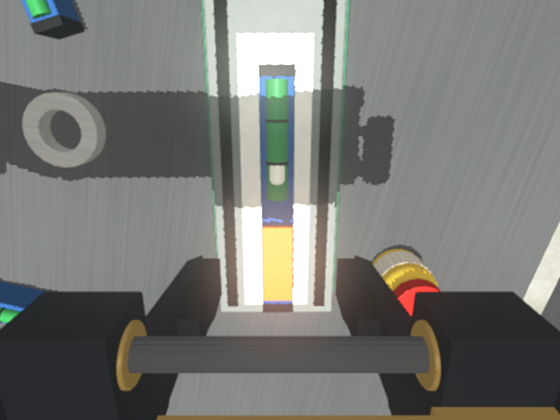

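View pics/k0.png

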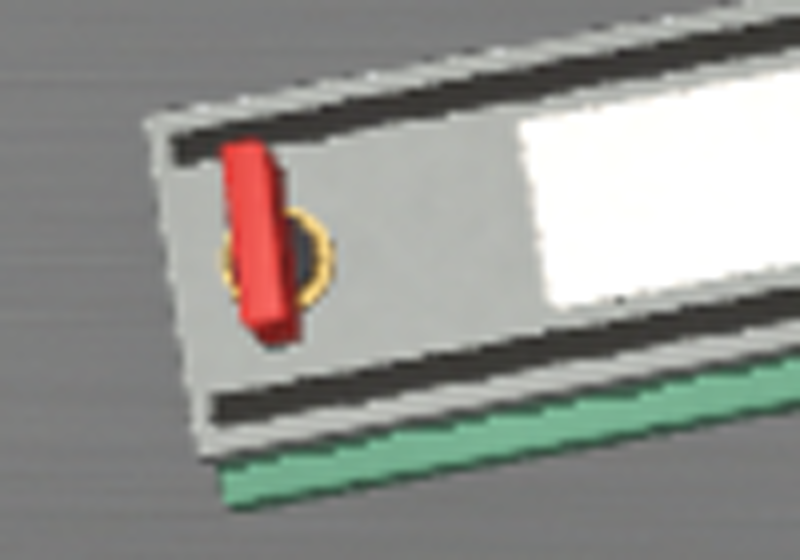

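The level sits centred on the strip, with the bubble low at (277,172) outside the rings at rows 121 and 163. Next I'll go above the knob, with the jaws turned ready to grip the wing across its thickness.

```bash
python3 -m jog '[{"linear":[0,0,20],"spin":-0.12,"hand":60},{"linear":[0,0,40],"spin":-0.24,"hand":60},{"linear":[0,0,60],"spin":-0.36,"hand":60},{"linear":[0,0,80],"spin":-0.48,"hand":60},{"linear":[0,0,100],"spin":-0.6,"hand":60},{"linear":[0,5,120],"spin":-0.72,"hand":60},{"linear":[0,10,140],"spin":-0.84,"hand":60},{"linear":[0,15,160],"spin":-0.96,"hand":60},{"linear":[0,20,180],"spin":-1.08,"hand":60},{"linear":[0,20,196],"spin":-1.2,"hand":60},{"linear":[0,20,200],"spin":-1.32,"hand":60},{"linear":[0,20,200],"spin":-1.44,"hand":60},{"linear":[0,20,200],"spin":-1.55,"hand":60},{"linear":[0,20,200],"spin":-1.55,"hand":60},{"linear":[0,20,200],"spin":-1.55,"hand":60}]'
python3 - <<'E'
from h import *
p=bot.camera_params("wrist");im=bot.camera("wrist");cv2.imwrite("pics/w4.png",im)
s=bot.read_state();print(s["t"],np.round(s["ee_pos"],1),s["finger_gap"],s["qpos"].round(2),np.round(s["tcp_rot"],3).tolist())
for a,c,r in blobs(im,(0,150,60),(8,255,255),200): print("red",a,np.round(c,1),np.round(r[0],1),np.round(r[1],1),np.round(cv2.boxPoints(r)).tolist(),np.round([onz(p,q,110)[:2] for q in cv2.boxPoints(r)],1).tolist(),np.round(onz(p,c,110),1))
E
```

```text
t: 8.4
ee_pos: [590.2, 144.9, 226.4]
tcp_rot: [[-0.172, -0.003, -0.985], [0.985, 0.0, -0.172], [0.001, -1.0, 0.003]]
ft_force: [-0.4, -0.0, -0.3]
finger_gap: 52.6
8.45 [590.4 144.9 226.7] 52.77003533828139 [ 0.29  0.68 -0.89  1.65  0.58  1.1   0.98] [[-0.172, -0.002, -0.985], [0.985, -0.0, -0.172], [0.0, -1.0, 0.002]]
red 1437.0 [284.2 205. ] [284.5 205. ] [80. 19.] [[275.0, 165.0], [294.0, 165.0], [294.0, 245.0], [275.0, 245.0]] [[558.1, 137.1], [555.8, 149.7], [613.4, 160.6], [615.8, 147.1]] [584.7 148.2 110. ]
```

View pics/w4.png

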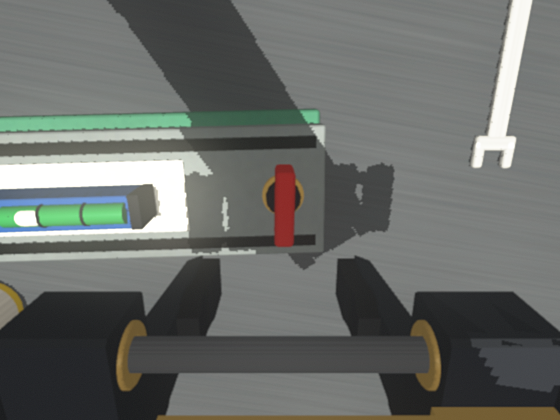

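The wing spans (275–294, 165–245) and is centred at about (587,148) in world coordinates, and the jaws are aligned with it. The bubble at col 25 against rings at cols 37 and 81 is about −24 mm, so it needs about 2.5 rad clockwise. Descend and grip.

```bash
python3 -m jog '[{"linear":[4,35,3],"spin":0,"hand":60},{"linear":[4,70,3],"spin":0,"hand":60},{"linear":[4,100,3],"spin":0,"hand":60},{"linear":[4,116,3],"spin":0,"hand":60},{"linear":[4,122,3],"spin":0,"hand":60},{"linear":[4,122,3],"spin":0,"hand":60},{"linear":[4,122,3],"spin":0,"hand":60},{"linear":[4,122,3],"spin":0,"hand":0},{"linear":[4,122,3],"spin":0,"hand":0},{"linear":[4,122,3],"spin":0,"hand":0},{"linear":[4,122,3],"spin":0,"hand":0},{"linear":[4,122,3],"spin":0,"hand":0},{"linear":[4,122,3],"spin":0,"hand":0},{"linear":[4,122,3],"spin":0,"hand":0}]' 30
```

```text
t: 9.62
ee_pos: [587.3, 148.6, 105.9]
tcp_rot: [[-0.175, 0.0, -0.985], [0.985, 0.0, -0.175], [-0.0, -1.0, -0.0]]
ft_force: [-0.3, -0.2, 0.7]
finger_gap: 13.8
```

Gripped at 13.8 mm with very little side force. First half of the turn, following the rise.

```bash
python3 -m jog '[{"linear":[0,-0.2,0],"spin":0.1,"hand":0},{"linear":[0,-0.5,0],"spin":0.2,"hand":0},{"linear":[0,-0.8,0],"spin":0.3,"hand":0},{"linear":[0,-1,0],"spin":0.4,"hand":0},{"linear":[0,-1.3,0],"spin":0.5,"hand":0},{"linear":[0,-1.6,0],"spin":0.6,"hand":0},{"linear":[0,-1.8,0],"spin":0.7,"hand":0},{"linear":[0,-2.1,0],"spin":0.8,"hand":0},{"linear":[0,-2.3,0],"spin":0.9,"hand":0},{"linear":[0,-2.6,0],"spin":1.0,"hand":0},{"linear":[0,-2.9,0],"spin":1.1,"hand":0},{"linear":[0,-3.1,0],"spin":1.2,"hand":0},{"linear":[0,-3.1,0],"spin":1.2,"hand":0}]'
```

```text
t: 10.7
ee_pos: [588.1, 149.9, 109.0]
tcp_rot: [[0.855, 0.002, -0.518], [0.518, 0.002, 0.855], [0.003, -1.0, 0.0]]
ft_force: [3.6, 3.0, -4.5]
finger_gap: 14.1
```

```bash
python3 -m jog '[{"linear":[0,-0.2,0],"spin":0.1,"hand":0},{"linear":[0,-0.5,0],"spin":0.2,"hand":0},{"linear":[0,-0.8,0],"spin":0.3,"hand":0},{"linear":[0,-1,0],"spin":0.4,"hand":0},{"linear":[0,-1.3,0],"spin":0.5,"hand":0},{"linear":[0,-1.6,0],"spin":0.6,"hand":0},{"linear":[0,-1.8,0],"spin":0.7,"hand":0},{"linear":[0,-2.1,0],"spin":0.8,"hand":0},{"linear":[0,-2.3,0],"spin":0.9,"hand":0},{"linear":[0,-2.6,0],"spin":1.0,"hand":0},{"linear":[0,-2.9,0],"spin":1.1,"hand":0},{"linear":[0,-2.9,0],"spin":1.1,"hand":0},{"linear":[0,-2.9,0],"spin":1.1,"hand":0},{"linear":[0,-2.9,0],"spin":1.1,"hand":0},{"linear":[0,-2.9,0],"spin":1.1,"hand":0},{"linear":[0,-2.9,0],"spin":1.1,"hand":0},{"linear":[0,-2.9,0],"spin":1.1,"hand":0},{"linear":[0,-2.9,0],"spin":1.1,"hand":0}]'
python3 - <<'E'
from h import *
cv2.imwrite("pics/w5.png",bot.camera("wrist"))
im=bot.camera("top");cv2.imwrite("pics/t5.png",im)
im2=bot.camera("scene");cv2.imwrite("pics/s5.png",im2)
a=cv2.resize(im[150:230,210:390],None,fx=4.4,fy=3.6,interpolation=cv2.INTER_CUBIC)
b=cv2.resize(im2[190:310,230:370],None,fx=4.4,fy=2.5,interpolation=cv2.INTER_CUBIC)
o=np.zeros((a.shape[0]+b.shape[0],800,3),np.uint8);o[:a.shape[0],:a.shape[1]]=a;o[a.shape[0]:,:b.shape[1]]=b
cv2.imwrite("pics/c5.png",o)
s=bot.read_state();print(s["qpos"].round(2),s["t"])
E
```

```text
t: 12.2
ee_pos: [589.8, 149.5, 111.9]
tcp_rot: [[0.853, 0.005, 0.523], [-0.523, 0.002, 0.853], [0.003, -1.0, 0.005]]
ft_force: [8.6, 3.2, -8.3]
finger_gap: 13.8
[-0.13  0.67 -0.26  1.74  0.24  0.75 -1.06] 12.35
```

View pics/w5.png

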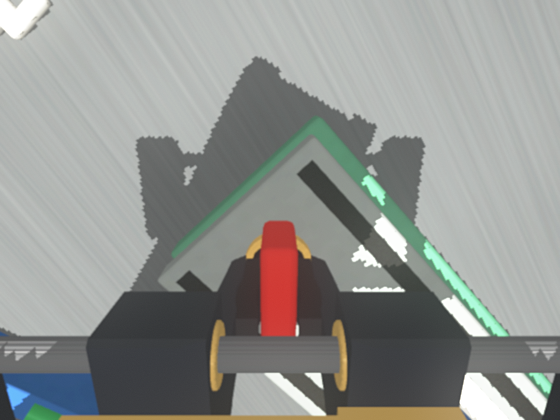

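View pics/c5.png

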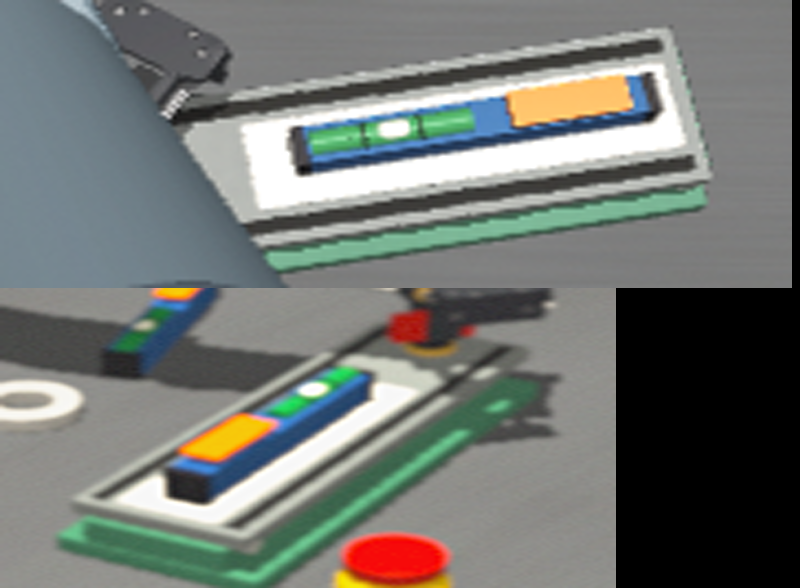

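Still holding the knob, the top crop shows the bubble at 395 between rings at 366 and 421 (middle 393.5), so it is about centred. Next I'll release, back off and check with the wrist camera over the level.

```bash
python3 -m jog '[{"linear":[0,0,0],"spin":0,"hand":30},{"linear":[0,0,0],"spin":0,"hand":60},{"linear":[0,0,0],"spin":0,"hand":60},{"linear":[0,0,0],"spin":0,"hand":60},{"linear":[0,0,0],"spin":0,"hand":60},{"linear":[0,-30,0],"spin":0,"hand":60},{"linear":[0,-70,0],"spin":0,"hand":60},{"linear":[0,-100,0],"spin":0,"hand":60},{"linear":[20,-130,-20],"spin":-0.12,"hand":60},{"linear":[40,-140,-40],"spin":-0.24,"hand":60},{"linear":[60,-140,-60],"spin":-0.36,"hand":60},{"linear":[80,-140,-80],"spin":-0.48,"hand":60},{"linear":[100,-140,-100],"spin":-0.6,"hand":60},{"linear":[120,-140,-125],"spin":-0.72,"hand":60},{"linear":[124,-140,-129],"spin":-0.747,"hand":60},{"linear":[124,-140,-129],"spin":-0.747,"hand":60},{"linear":[124,-140,-129],"spin":-0.747,"hand":60}]'
python3 - <<'E'
from h import *
p=bot.camera_params("wrist");im=bot.camera("wrist");cv2.imwrite("pics/w6.png",im)
s=bot.read_state();print(s["t"],np.round(s["ee_pos"],1),np.round(s["tcp_rot"],3).tolist())
cv2.imwrite("pics/c6.png",cv2.resize(im[60:360,180:380],None,fx=4,fy=2,interpolation=cv2.INTER_CUBIC))
for a,c,r in blobs(im,(9,100,120),(22,255,255),300): print("orange",a,np.round(c,1),np.round(onz(p,c,116),1))
E
```

```text
t: 13.77
ee_pos: [624.7, -26.0, 251.6]
tcp_rot: [[0.982, -0.001, -0.191], [0.191, 0.001, 0.982], [-0.0, -1.0, 0.001]]
ft_force: [-0.5, 0.1, 0.1]
finger_gap: 52.7
13.8167 [624.7 -24.8 251.7] [[0.981, -0.0, -0.193], [0.193, 0.001, 0.981], [-0.0, -1.0, 0.001]]
orange 2209.0 [420. 415.] [ 794.5 -202.6  116. ]
orange 845.5 [429.1 356. ] [ 781.5 -137.3  116. ]
orange 828.0 [127.1 356.1] [ 522.7 -187.9  116. ]
```

View pics/w6.png

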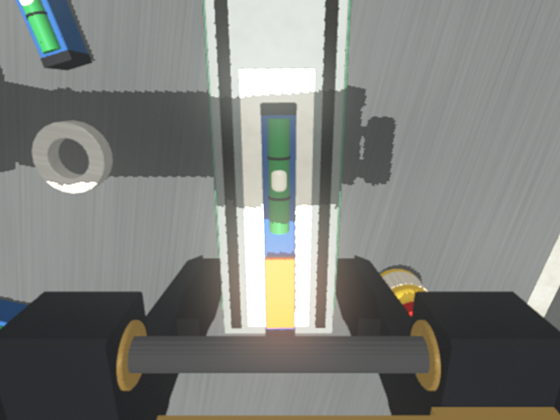

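Run:
```python
from h import *
im=cv2.imread("pics/w6.png")
for r in range(150,206): print(r,im[r,276:283].mean(0).astype(int).tolist(),end="; ")
p=bot.camera_params("wrist")
for r in (262,323): print(np.round(onz(p,(280,r),116),1))
```

```text
150 [90, 135, 80]; 151 [90, 136, 80]; 152 [89, 135, 79]; 153 [89, 135, 79]; 154 [89, 135, 80]; 155 [89, 136, 79]; 156 [88, 133, 79]; 157 [81, 112, 76]; 158 [72, 82, 71]; 159 [70, 76, 71]; 160 [78, 103, 74]; 161 [86, 128, 78]; 162 [89, 135, 79]; 163 [88, 135, 79]; 164 [89, 135, 80]; 165 [89, 135, 80]; 166 [89, 135, 80]; 167 [89, 135, 79]; 168 [85, 132, 76]; 169 [102, 143, 99]; 170 [157, 184, 167]; 171 [196, 216, 215]; 172 [209, 224, 226]; 173 [210, 224, 226]; 174 [208, 223, 224]; 175 [205, 220, 222]; 176 [203, 219, 221]; 177 [203, 219, 221]; 178 [203, 219, 221]; 179 [204, 220, 221]; 180 [203, 220, 222]; 181 [204, 220, 221]; 182 [204, 220, 222]; 183 [204, 220, 222]; 184 [204, 220, 222]; 185 [205, 220, 222]; 186 [205, 220, 222]; 187 [204, 220, 222]; 188 [204, 220, 221]; 189 [202, 218, 222]; 190 [193, 210, 211]; 191 [157, 183, 167]; 192 [117, 154, 117]; 193 [102, 144, 98]; 194 [102, 145, 98]; 195 [104, 146, 101]; 196 [105, 148, 102]; 197 [104, 143, 102]; 198 [96, 117, 100]; 199 [92, 98, 99]; 200 [95, 108, 101]; 201 [104, 137, 105]; 202 [108, 149, 107]; 203 [110, 151, 109]; 204 [110, 151, 110]; 205 [111, 151, 111]; [636.2 -71.9 116. ]
[ 647.4 -127.8  116. ]
```

The rings are at rows 158.7 and 199.2 (middle 179.0). The bubble runs from row 169.8 to 191.3 (middle 180.5), so it is about −1.2 mm and settled, well inside 4.5 mm. Next I'll close the fingers and go above the pad at about (641,−100).

```bash
python3 -m jog '[{"linear":[2,0,-25],"spin":0,"hand":0},{"linear":[2,10,-50],"spin":0,"hand":0},{"linear":[2,30,-76],"spin":0,"hand":0},{"linear":[2,60,-76],"spin":0,"hand":0},{"linear":[2,85,-76],"spin":0,"hand":0},{"linear":[2,98,-76],"spin":0,"hand":0},{"linear":[2,102,-76],"spin":0,"hand":0},{"linear":[2,102,-76],"spin":0,"hand":0},{"linear":[2,102,-76],"spin":0,"hand":0},{"linear":[2,102,-76],"spin":0,"hand":0},{"linear":[2,102,-76],"spin":0,"hand":0}]' 20
python3 -m jog '[{"linear":[0,3,0],"spin":0,"hand":0},{"linear":[0,6,0],"spin":0,"hand":0},{"linear":[0,6,0],"spin":0,"hand":0},{"linear":[0,6,0],"spin":0,"hand":0}]'
python3 - <<'E'
from h import *
cv2.imwrite("pics/w7.png",bot.camera("wrist"))
im2=bot.camera("scene")
cv2.imwrite("pics/s7.png",cv2.resize(im2[180:320,220:380],None,fx=4,fy=4,interpolation=cv2.INTER_CUBIC))
E
```

```text
t: 14.73
ee_pos: [642.6, -100.3, 151.3]
tcp_rot: [[0.981, 0.003, -0.193], [0.193, -0.0, 0.981], [0.002, -1.0, -0.001]]
ft_force: [-0.0, 0.1, -0.4]
finger_gap: 0.3
t: 15.07
ee_pos: [641.4, -100.6, 143.5]
tcp_rot: [[0.981, -0.001, -0.193], [0.193, 0.0, 0.981], [-0.0, -1.0, 0.0]]
ft_force: [-0.2, 1.3, 0.7]
finger_gap: 0.2
```

View pics/s7.png

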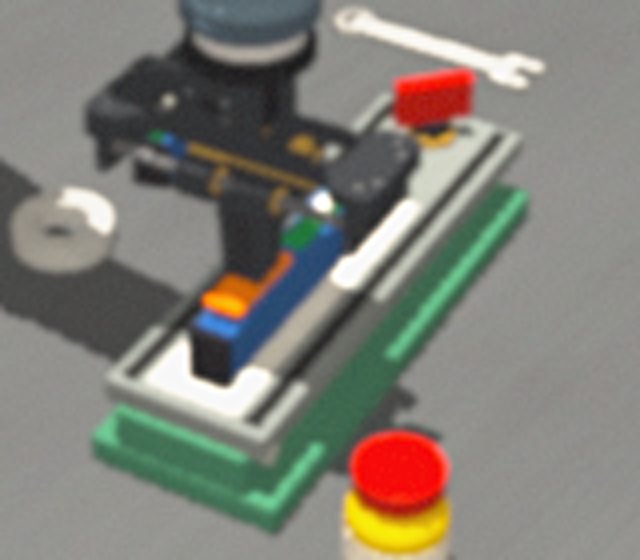

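View pics/w7.png

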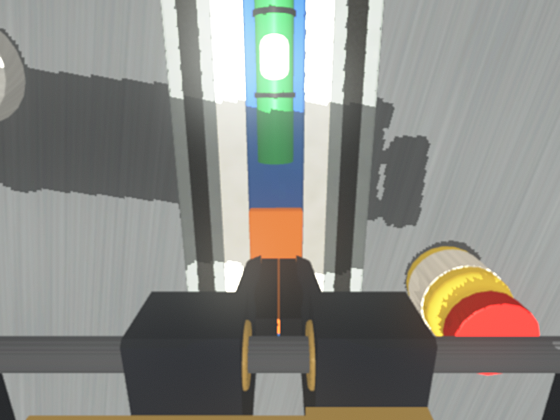

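The closed fingers sit over the pad (columns 243–316 in the wrist view), centred on the level. The bubble at row 56 is visible between rings at rows 11 and 95. Now I'll press in small steps.

```bash
python3 -m jog '[{"linear":[0,1,0],"spin":0,"hand":0},{"linear":[0,2,0],"spin":0,"hand":0},{"linear":[0,3,0],"spin":0,"hand":0},{"linear":[0,3,0],"spin":0,"hand":0},{"linear":[0,3,0],"spin":0,"hand":0}]'
python3 -m jog '[{"linear":[0,1,0],"spin":0,"hand":0},{"linear":[0,1,0],"spin":0,"hand":0},{"linear":[0,1,0],"spin":0,"hand":0}]'
```

```text
t: 15.58
ee_pos: [641.7, -100.5, 140.8]
tcp_rot: [[0.981, 0.0, -0.193], [0.193, -0.0, 0.981], [0.0, -1.0, -0.0]]
ft_force: [-0.3, 0.3, 1.6]
finger_gap: 0.3
t: 15.83
ee_pos: [641.7, -100.6, 140.0]
tcp_rot: [[0.981, 0.0, -0.193], [0.193, -0.0, 0.981], [0.0, -1.0, -0.0]]
ft_force: [-0.4, 0.3, 4.3]
finger_gap: 0.9
```

```bash
python3 -m jog '[{"linear":[0,1,0],"spin":0,"hand":0},{"linear":[0,2,0],"spin":0,"hand":0},{"linear":[0,2.7,0],"spin":0,"hand":0},{"linear":[0,2.7,0],"spin":0,"hand":0},{"linear":[0,2.7,0],"spin":0,"hand":0},{"linear":[0,2.7,0],"spin":0,"hand":0},{"linear":[0,2.7,0],"spin":0,"hand":0},{"linear":[0,2.7,0],"spin":0,"hand":0}]'
python3 - <<'E'
from h import *
im=bot.camera("wrist");cv2.imwrite("pics/w8.png",im)
for _ in range(3):
    bot.camera("top");s=bot.read_state();print(s["t"],np.round(s["ft_force"],2),np.round(s["ee_pos"],1))
for r in range(0,105): print(r,int(im[r,270:278,1].mean()),int(im[r,270:278,2].mean()),end="; ")
E
```

```text
t: 16.5
ee_pos: [641.8, -100.5, 137.8]
tcp_rot: [[0.981, 0.0, -0.193], [0.193, -0.0, 0.981], [0.0, -1.0, -0.0]]
ft_force: [-3.1, -0.3, 9.7]
finger_gap: 0.5
16.6 [-3.03  0.99  9.01] [ 641.8 -100.5  137.8]
16.65 [-2.42 -0.38  9.39] [ 641.8 -100.5  137.8]
16.7 [-2.9  -1.12  9.02] [ 641.8 -100.5  137.8]
0 254 151; 1 247 136; 2 199 120; 3 140 120; 4 126 124; 5 128 126; 6 129 126; 7 122 123; 8 162 121; 9 247 142; 10 254 157; 11 253 160; 12 253 160; 13 253 161; 14 253 161; 15 253 162; 16 253 162; 17 253 163; 18 253 164; 19 253 165; 20 253 166; 21 253 166; 22 253 167; 23 253 168; 24 253 169; 25 253 170; 26 253 170; 27 253 170; 28 253 170; 29 253 167; 30 254 212; 31 255 254; 32 255 255; 33 255 255; 34 255 255; 35 255 255; 36 255 255; 37 255 255; 38 255 255; 39 255 255; 40 255 255; 41 255 255; 42 255 255; 43 255 255; 44 255 255; 45 255 255; 46 255 255; 47 255 255; 48 255 255; 49 255 255; 50 255 255; 51 255 255; 52 255 255; 53 255 255; 54 255 255; 55 255 255; 56 255 255; 57 255 255; 58 255 255; 59 255 255; 60 255 255; 61 255 255; 62 255 255; 63 255 255; 64 255 255; 65 255 255; 66 255 255; 67 255 255; 68 255 255; 69 255 255; 70 255 255; 71 255 255; 72 255 255; 73 255 255; 74 255 255; 75 255 255; 76 255 255; 77 255 255; 78 255 255; 79 254 228; 80 254 190; 81 254 189; 82 254 190; 83 254 190; 84 254 189; 85 254 189; 86 254 189; 87 254 188; 88 254 188; 89 254 188; 90 254 188; 91 255 185; 92 245 172; 93 186 161; 94 160 158; 95 159 157; 96 158 156; 97 176 150; 98 232 152; 99 255 172; 100 254 182; 101 254 182; 102 254 181; 103 254 180; 104 254 180;
```

View pics/w8.png

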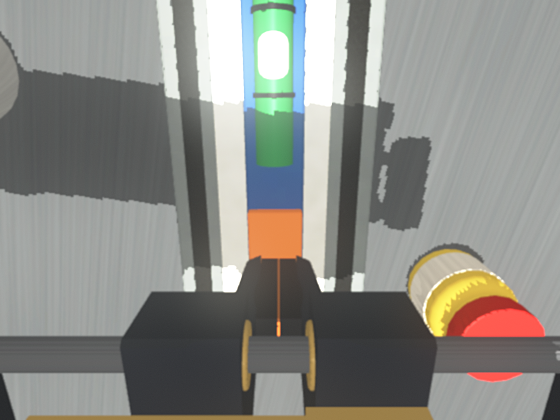

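Run:
```python
from h import *
p=bot.camera_params("wrist")
y=lambda r:np.linalg.norm(onz(p,(274,r),111)[:2]-onz(p,(274,95.2),111)[:2])
a=y(5);b=(y(30)+y(79.3))/2;print("ring gap",a,"bubble off",(b-a/2)*31/a)
s=bot.read_state();print(s["t"],s["ft_force"].round(2),s["qvel"].round(3))
```

```text
ring gap 31.67430476014177 bubble off -1.179290675852834
16.7 [-2.9  -1.12  9.02] [-0.    -0.001  0.001 -0.002  0.001 -0.002 -0.   ]
```

The bubble is −1.2 mm from the middle under load, the push is a steady 9–10 N, and the arm is still. Handing in.

```bash
python3 -c "
from rig import bot
print(bot.finish_job())"
```

```text
the job is handed in; nothing more can be done
None
```

The level is on the white strip, the bubble is centred, and the arm was still pressing the thumb pad when I handed the job in at about 17 s. The hand-in reported no verdict.

- **Placing:** I took the level farthest from the robot's base, lowered it onto the strip until the plate carried it, and let go. My estimates of where the plate lies differ by about 4 mm between views. That is well inside the 25 mm and 40 mm allowed.
- **Levelling:** I turned the red knob 2.3 rad clockwise in a single grasp.
- **Last checks:** Under load the bubble was about 1.2 mm from the middle, towards the pad end; the limit is 4.5 mm. The downward push was steady at 9–10 N, with about 3 N of sideways force on the wrist reading, and the knob was free.
- **Not measured:** I judged the plate's tilt only from the bubble. I saw no sign that the wrench, jar or ring had moved, but I did not re-measure their positions.

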